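# Tap a cover plate home into its nest and close the keeper

## Task

The aluminium cover plate stands skewed on top of the steel slab. Without lifting it, tap its edges gently from one side and the other until it is centred on the slab's scribed lines and its feet drop fully home into their holes. Then swing the keeper arm right round over its corner, let go, and leave the other things on the bench as they are.

Things in the scene. Friction and masses are not known exactly. Their poses are not given: they have to be found in the camera images.
- nest: Fixed steel base 200 (its x) x 270 (its y) x 8 mm; origin under its centre on the bench, z up. On it a fixed slab, 132 x 224 mm, top 20 mm over the bench, square to the base, centred in x but anywhere within 22 mm of centre along y. White scribed lines mark the slab's own centre lines. Round holes in its top, 6.5 mm deep: one 42.8 mm wide in its middle, four 18.8 mm wide at (+-34, +-58) mm.
- plate: Loose aluminium plate 96 (its x) x 150 (its y) x 19 mm; under it, all 5 mm high, a middle spigot 40 mm wide and feet 16 mm wide at (x +-34, y +-58) mm; 0.5 to 0.9 kg. Origin in the middle of the spigot's underside. Starts on the slab, turned 0.16 to 0.28 rad counterclockwise from above, up to 5 mm off nest centre in nest x, 10 mm in y. Slides at 2 to 7 N; never touch it with over 20 N.
- plate_top (a point): Middle of the plate's top face, 24 mm over its origin: 44 mm over the bench while the feet ride on the slab, 39 mm once all feet have dropped into their holes and the plate lies flush on the slab (one end may drop first). A foot drops when within about 1.3 mm of its hole's centre; from then on the hole stops it dead when pushed.
- keeper (a joint): Angle (rad) of the keeper arm about its upright post, 18 mm wide, at nest (x +78, y +92) mm. At 0 the arm points along nest +y, off the plate; grows counterclockwise from above to its stop at 2.36, in over the plate's corner. Arm 16 mm wide, 41 to 47 mm over the bench: clears a plate that is home by 2 mm, hits one that is not. Friction 0.06 N m holds it. Starts at 0 to 0.3.
- keeper_pin (a point): Point on the axis of the upright round black pin at the end of the keeper arm, 68 mm from the arm's pivot axis. The pin has 12 mm diameter and stands 47 to 73 mm over the bench; the point is at 61 mm.
- bearing: Bystander: steel ball bearing ring, 52 mm diameter, 15 mm high, loose on the bench; origin under its centre.
- drift: Bystander: brass rod 14 mm thick, 130 mm long, lying on the bench; origin under its middle.
- torch: Bystander: black hand torch, 116 mm long, 40 mm thick, lying on the bench; origin under its middle.
- tape: Bystander: roll of black tape, 62 mm diameter, 19 mm high, lying on the bench; origin under its centre.

How it is judged:
On the way, in this order (a step that is already met when the one before it is completed fails the run):
1. the plate is home, feet in the holes, with the keeper still open (z of plate in the frame of nest below 0.0165 m and horizontal distance between plate and nest below 0.026 m and angle between the x axis of plate and the x axis of nest, either way round below 0.04 rad and value of joint keeper below 1.2 rad), for 0.2 s.
2. the keeper arm is swung over the plate (value of joint keeper above 2.15 rad), for 0.2 s.
At the end, for the whole second after the job is handed in: The plate lies flush on the slab with its feet in the holes (origin no more than 1.5 mm above its home height of 15 mm, within 26 mm of the nest's centre, within 0.04 rad of straight), level and at rest, the keeper arm stands within 0.2 rad of its inner stop, and the robot touches nothing (z of plate in the frame of nest below 0.0165 m and horizontal distance between plate and nest below 0.026 m and angle between the x axis of plate and the x axis of nest, either way round below 0.04 rad and angle between plate's own z axis and vertical below 0.02 rad and value of joint keeper above 2.15 rad and linear speed of plate below 0.01 m/s).
It fails at once if the robot presses or strikes the plate with more than 20 N (contact force between the arm and plate above 20 N).
It fails at once if the fingers press or strike the plate with more than 20 N (contact force between the fingers and plate above 20 N).
It fails at once if the plate is lifted off the nest (z of plate in the frame of nest above 0.027 m or angle between plate's own z axis and vertical above 0.15 rad).
It fails at once if a bystander is moved (distance of any of bearing, drift, torch, tape from where it was at the start of the episode above 0.015 m).
It also fails if it takes over 72 s, if anything falls off the work surface, if the arm or the gripper's body presses on something with over 40 N, if the wrist force passes 120 N, or if a joint passes its speed limit or range.

## Robot

A 6-joint arm with a two-finger parallel gripper is mounted at the origin on a cart in front of the work surface, level with it; the furniture and walls round the work are solid. World frame = base frame: x ahead of the robot, y to its left, z up, the work surface at z = 0. Lengths are in m, angles in rad, forces in N, time in s.
With the tool pointing down it reaches from about 0.375 to 0.9 m from the base axis. Payload 3.1 kg.
Tool frame: the origin (TCP) lies between the finger pads; the fingertips stand 22 mm ahead of it and the grasp point (between the pads) lies 3 mm ahead of it; z points along the fingers, y is the direction in which the jaws open and shut (so a half turn about z gives the same grasp; the last joint's range is limited). The gripper opens to 87 mm and grips with 3 to 60 N. Pads are 19 mm wide; open, the fingers measure 117 mm over their backs; the gripper's body (75 mm by 190 mm) begins 51 mm behind the grasp point.
Start: joints at [-1.518, 0.527, 1.433, -0, 1.181, -0.178], TCP at [0.144, -0.608, 0.22] pointing down, gripper open.
Joint ranges: [-3.08, 3.08], [-0.75, 2.2], [0.22, 2.44], [-1.43, 4.57], [0, 2.65], [-2.85, 2.85]. Speed limits (rad/s): [2.79, 2.79, 3.14, 3.14, 3.14, 3.14].

## Interface

Orientations are given as a unit quaternion [x, y, z, w].
In Python, from rig import get_obs, camera, get_calibration, hand_in, search_frame gives the robot as it stands.
- The arm moves only by the shell command python3 -m jog 'ROWS' [FORCE]. ROWS is JSON, a list of rows, each an object with "grip": the closure in counts, from 0 (fully open) to 255 (shut); "travel": the shift along the world's x, y, z in cm, a list of three; "twist": the turn about the world's z in degrees. A call has 1 to 8 rows; each row shifts and turns the commanded pose from where the row before left it; what a row does not reach is not made up. A row lasts 1/10 s, in which the tool goes at most 50 mm and 8.59 degrees, less where a joint would pass 70% of its speed; a pose out of reach is approached as far as the arm can. A call is refused whole if a number of a shift passes 5 or a number of a turn 8.59, either way. A call with a gripper value outside its range is refused whole. The fingers move at their own pace and stop on an object; FORCE is the grip in N (left out, the last holds). Time passes only in rows, so rows that do not move let the fingers close. It gives the time, the measured TCP pose, the force and the opening at its end, in the units of the state.
- get_obs(): the state, without advancing time (a new reading comes with each control period).
- camera(name): name is "side" or "top"; returns the picture (420x560x3 uint8, red, green, blue); there is no depth.
- get_calibration(name): a dict with "fx", "fy", "cx", "cy" (pixels), "k1" (the pictures are not rectified: a ray, as slopes to the right and down, at radius r is drawn at 1 + k1 r^2 times it, then the intrinsics apply), "R" (3x3) and "t" (3): a world point X has camera coordinates R X + t. Camera axes: x right, y down, z forward; pixel columns grow to the right and rows downward; lengths in m; the calibration is good to about 2 mm. A picture is of the moment at which its call begins. get_calibration takes no time and is no camera call.
- hand_in(): hands the job in, once; it reports no verdict.
Trained networks look in the newest picture that a camera, given by its name, has taken for a name from the list of things; names that differ only in an ending like _2 or _b are one class to them, and where a whole thing is asked for, a point or a joint stands for the part that bears it (a point fixed in the world has none). Each returns a list of dicts, best first, with "p" (0 to 1); they miss things now and then, are a little off and sometimes report something else, mostly with a low value. They report only what shows in the picture. A call takes as long as a camera call.
- search_frame(target, camera): "at" ([x, y, z] in m, in world coordinates, good to about 4 mm: the middle of the surface that is visible of it).
The state is a dict: "time": time; "q": joint angles; "joint_velocities": joint speeds; "joint_torque": joint torques, N m; "position": TCP position; "tool_rot": TCP orientation; "ft_force": force on the tool from outside, world axes, zero at the start; "moment": the same for the moment, N m; "grip_width": finger opening in m.
Only numpy, scipy, OpenCV 4.12 (cv2) and the standard library are available. Lean on these libraries where they do the work, as an engineer would, in place of code of your own. Each camera call takes 0.05 s, during which the arm holds its last target. There are 200 camera calls.

## Working session

There is one attempt and no reset: what is moved stays moved. The work goes in short steps, Python scripts to look and compute and a shell command to move; the robot and the scene stay as the last step left them, time stands still between calls to the robot, and variables do not carry over. Pictures are saved under pics/ and viewed, about 8 in all and at most 12, crops included, and the job is handed in when it is done.

```bash
mkdir -p pics; ls; cat > h.py <<'E'
import numpy as np,cv2,json
from rig import *
def P(name):
    c=get_calibration(name);return c,np.array(c['R']),np.array(c['t'])
def proj(name,X):
    c,R,t=P(name);p=R@np.array(X)+t;u=p[:2]/p[2];s=1+c['k1']*(u@u)
    return np.array([c['fx']*u[0]*s+c['cx'],c['fy']*u[1]*s+c['cy']])
def unproj(name,px,z):
    c,R,t=P(name);d=np.array([(px[0]-c['cx'])/c['fx'],(px[1]-c['cy'])/c['fy']]);u=d.copy()
    for _ in range(30):u=d/(1+c['k1']*(u@u))
    r=R.T@np.array([u[0],u[1],1]);o=-R.T@t
    return o+r*(z-o[2])/r[2]
def snap(name,fn,box=None,k=1):
    im=camera(name)
    if box:im=im[box[1]:box[3],box[0]:box[2]]
    im=cv2.resize(im,None,fx=k,fy=k,interpolation=cv2.INTER_CUBIC)
    cv2.imwrite('pics/'+fn,im[:,:,::-1]);return im
E
python3 - <<'E'
from h import *
snap('top','t1.png');snap('side','s1.png')
for n in ['top','side']:
    c,R,t=P(n);print(n,c['fx'],c['k1'],(-R.T@t).round(3),R.round(2).tolist())
    for k in ['nest','plate','plate_top','keeper','keeper_pin','bearing','drift','torch','tape']:
        print(k,[(np.round(d['at'],3).tolist(),round(d['p'],2)) for d in search_frame(k,n)[:2]])
o=get_obs();print(o)
E
```

```text
pics
top 460.8656221345482 -0.13371343195946164 [ 0.366 -0.005  1.279] [[-0.01, -1.0, 0.01], [-0.99, 0.01, -0.16], [0.16, -0.01, -0.99]]
nest [([0.509, 0.026, 0.008], 0.93)]
plate [([0.515, 0.046, 0.046], 0.85)]
plate_top [([0.517, 0.048, 0.043], 0.63)]
keeper [([0.6, 0.152, 0.047], 0.51)]
keeper_pin [([0.598, 0.156, 0.046], 0.52), ([0.365, 0.256, 0.018], 0.49)]
bearing [([0.365, 0.251, 0.017], 0.6), ([0.603, -0.309, 0.03], 0.46)]
drift [([0.366, -0.214, 0.015], 0.66)]
torch [([0.605, -0.309, 0.031], 0.97)]
tape [([0.747, 0.256, 0.022], 0.61)]
side 379.90227994094687 -0.0735467458521702 [0.239 0.548 0.64 ] [[-0.88, -0.48, 0.02], [-0.33, 0.57, -0.75], [0.35, -0.67, -0.66]]
nest [([0.477, 0.088, 0.008], 0.59)]
plate [([0.511, 0.065, 0.041], 0.94)]
plate_top [([0.514, 0.061, 0.045], 0.56)]
keeper [([0.599, 0.163, 0.046], 0.78)]
keeper_pin [([0.601, 0.159, 0.045], 0.87)]
bearing [([0.362, 0.253, 0.019], 0.75)]
drift [([0.366, -0.21, 0.013], 0.65), ([0.6, -0.308, 0.023], 0.47)]
torch [([0.598, -0.306, 0.024], 0.81)]
tape [([0.746, 0.264, 0.02], 0.9), ([0.515, 0.065, 0.043], 0.74)]
{'time': 1.0, 'q': array([-1.51751875e+00,  5.27442688e-01,  1.43269842e+00,  1.43513468e-05,
        1.18143946e+00, -1.78524009e-01]), 'joint_velocities': array([ 0.00090588,  0.00013587,  0.00018194,  0.00186646, -0.00112834,
       -0.00046816]), 'joint_torque': array([-6.83975250e-04, -4.40024686e+01, -1.76989996e+01,  6.34041452e-02,
        5.04129287e-02, -1.82012229e-05]), 'position': array([ 0.14359855, -0.60824908,  0.22018415]), 'tool_rot': array([9.93291333e-01, 1.15638779e-01, 6.24717643e-06, 6.45045366e-06]), 'ft_force': array([ 0.32408721, -0.76449704, -0.28686028]), 'moment': array([0.03856735, 0.01126952, 0.02005119]), 'grip_width': 0.08712892942449474}
```

```bash
python3 - <<'E'
from h import *
im=cv2.imread('pics/t1.png');cv2.imwrite('pics/t1c.png',cv2.resize(im[120:340,150:390],None,fx=2.7,fy=2.7,interpolation=cv2.INTER_CUBIC))
E
```

```text
(no output)
```

View pics/t1c.png

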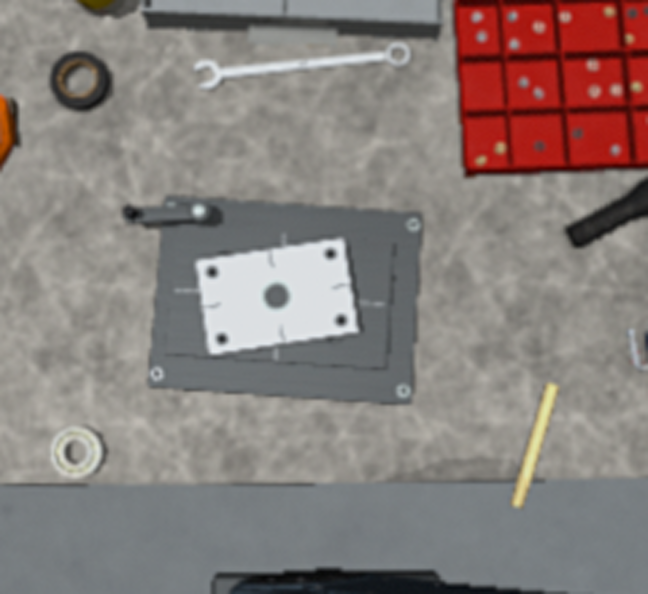

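View pics/s1.png

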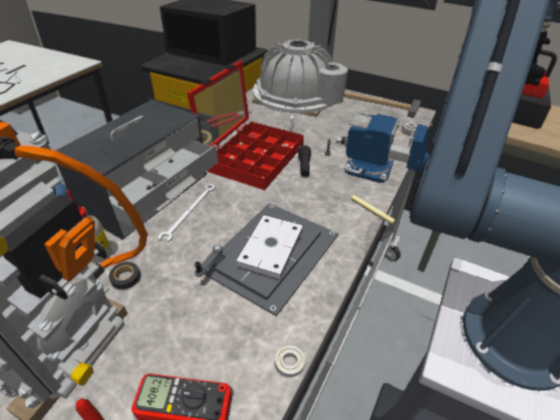

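```bash
cat >> h.py <<'E'
def rect(name,im,z,c=(0.51,0.03),half=(0.15,0.19),mm=0.5):
    # metric view: row down = -x, col right = -y, mm per px
    H,W=int(2000*half[0]/mm),int(2000*half[1]/mm)
    r,q=np.mgrid[0:H,0:W];X=c[0]+half[0]-r*mm/1e3;Y=c[1]+half[1]-q*mm/1e3
    cc,R,t=P(name);p=np.stack([X,Y,0*X+z],-1)@R.T+t;u=p[...,:2]/p[...,2:];s=1+cc['k1']*(u**2).sum(-1)
    return cv2.remap(im,(cc['fx']*u[...,0]*s+cc['cx']).astype('f4'),(cc['fy']*u[...,1]*s+cc['cy']).astype('f4'),cv2.INTER_CUBIC)
def w(px,c=(0.51,0.03),half=(0.15,0.19),mm=0.5):
    return np.array([c[0]+half[0]-px[1]*mm/1e3,c[1]+half[1]-px[0]*mm/1e3])
def plate(im,name='top',z=0.044):
    g=rect(name,im,z).min(2);m=(g>150).astype('u1')
    m=cv2.morphologyEx(m,cv2.MORPH_OPEN,np.ones((15,15),'u1'))
    cs,_=cv2.findContours(m,cv2.RETR_EXTERNAL,cv2.CHAIN_APPROX_NONE);c=max(cs,key=cv2.contourArea)
    r=cv2.minAreaRect(c);b=np.array([w(p) for p in cv2.boxPoints(r)])
    e=b[1]-b[0];f=b[2]-b[1]
    if np.linalg.norm(e)<np.linalg.norm(f):e=f
    if e[1]<0:e=-e
    return b.mean(0),np.arctan2(-e[0],e[1]),np.array(r[1])/2
E
python3 - <<'E'
from h import *
for n in ['top','side']:
    im=cv2.imread(f'pics/{n[0]}1.png')
    for z in(0.044,): c,a,s=plate(im,n,z);print(n,c.round(4),round(a,4),s)
    g=rect(n,im,0.008).max(2);m=((g<125)).astype('u1')
    m=cv2.morphologyEx(m,cv2.MORPH_CLOSE,np.ones((25,25),'u1'));m=cv2.morphologyEx(m,cv2.MORPH_OPEN,np.ones((91,91),'u1'))
    c=max(cv2.findContours(m,0,1)[0],key=cv2.contourArea);r=cv2.minAreaRect(c);print('base',w(r[0]).round(4),r[1:])
R=rect('top',cv2.imread('pics/t1.png'),0.020)
cv2.imwrite('pics/r1.png',R)
E
```

```text
top [0.5171 0.0461] 0.1448 [ 98.05653381 151.83145142]
base [ 0.5138 -0.0165] ((334.19403076171875, 406.7425842285156), 3.911571741104126)
side [0.5103 0.0302] 0.0 [299.5 379.5]
base [0.5197 0.0427] ((540.5877685546875, 425.51470947265625), 3.4336304664611816)
```

View pics/r1.png

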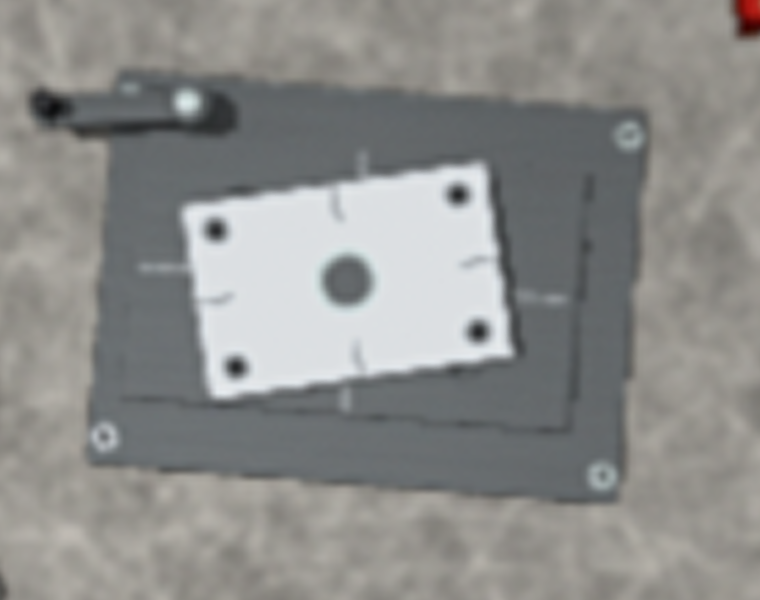

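The rectified view shows the scribed ticks at about (138,267), (567,300), (363,152) and (346,411). The plate is turned counterclockwise of them, and the keeper pin is at (45,103), so the keeper is open. I'll refine the tick positions next.

```bash
cat >> h.py <<'E'
def ridge(R,x0,x1,y0,y1,vert):
    g=R[y0:y1,x0:x1].max(2).astype(float);ax=1 if vert else 0
    b=np.median(g,axis=ax,keepdims=True);v=np.clip(g-b-8,0,None);s=v.sum(ax);ok=s>15
    i=np.arange(g.shape[ax]);i=i[None,:] if vert else i[:,None]
    cpos=(v*i).sum(ax)/np.maximum(s,1)
    o=np.arange(len(s))
    return np.c_[(cpos+x0,o+y0) if vert else (o+x0,cpos+y0)][ok]
E
python3 - <<'E'
from h import *
R=cv2.imread('pics/r1.png')
L=ridge(R,140,178,255,282,0);Q=ridge(R,525,566,285,312,0)
T=ridge(R,350,378,153,172,1);B=ridge(R,333,362,393,410,1)
l,q,t,b=[np.array([w(p) for p in a]).mean(0) for a in (L,Q,T,B)]
print(len(L),len(Q),len(T),len(B),l,q,t,b)
e=l-q;f=t-b;print('ang y',np.arctan2(-e[0],e[1]),'ang x',np.arctan2(f[1],f[0]))
s=np.linalg.solve(np.c_[e,-f],b-q);print('ctr',q+s[0]*e)
E
```

```text
38 41 19 17 [0.52641041 0.14075   ] [ 0.51101185 -0.0525    ] [0.579      0.03885109] [0.4595     0.04738086]
ang y -0.07951407697955147 ang x -0.07125792898098231
ctr [0.51863423 0.04315993]
```

```bash
python3 -m jog '[{"grip":0,"travel":[5,0,0],"twist":0},{"grip":0,"travel":[5,3,0],"twist":-3},{"grip":0,"travel":[5,5,0],"twist":-3},{"grip":0,"travel":[5,5,0],"twist":-4},{"grip":0,"travel":[4,5,0],"twist":-4},{"grip":0,"travel":[4,5,0],"twist":-3.4},{"grip":0,"travel":[3,5,0],"twist":0},{"grip":0,"travel":[0,5,0],"twist":0}]'
```

```text
time: 1.8
position: [0.3986, -0.3406, 0.2206]
tool_rot: [0.999, -0.035, 0.002, 0.001]
ft_force: [-0.3, 0.3, 1.1]
grip_width: 0.0875
```

```bash
python3 -m jog '[{"grip":0,"travel":[3,5,0],"twist":-0.4},{"grip":0,"travel":[0,5,0],"twist":0},{"grip":0,"travel":[0,5,0],"twist":0},{"grip":0,"travel":[0,5,0],"twist":0},{"grip":0,"travel":[0,5,0],"twist":0},{"grip":0,"travel":[0,5,0],"twist":0},{"grip":0,"travel":[0,4,0],"twist":0},{"grip":0,"travel":[0,3,0],"twist":0}]'; python3 -m jog '[{"grip":0,"travel":[0,2,0],"twist":0},{"grip":0,"travel":[0,0,0],"twist":0},{"grip":0,"travel":[0,0,0],"twist":0}]'
```

```text
time: 2.6
position: [0.4206, 0.0244, 0.2204]
tool_rot: [0.999, -0.039, 0.0, -0.0]
ft_force: [1.1, -0.9, 0.4]
grip_width: 0.0869
time: 2.9
position: [0.4213, 0.042, 0.2203]
tool_rot: [0.999, -0.039, 0.0, 0.0]
ft_force: [0.0, -0.2, 0.8]
grip_width: 0.087
```

```bash
python3 -m jog '[{"grip":0,"travel":[0.8,0.8,-4],"twist":0},{"grip":0,"travel":[0,0,-5],"twist":0},{"grip":0,"travel":[0,0,-5],"twist":0},{"grip":0,"travel":[0,0,-2.8],"twist":0},{"grip":0,"travel":[0,0,0],"twist":0},{"grip":0,"travel":[0.5,-0.04,0],"twist":0},{"grip":0,"travel":[0.5,-0.04,0],"twist":0},{"grip":0,"travel":[0,0,0],"twist":0}]'; python3 -m jog '[{"grip":0,"travel":[0.2,-0.016,0],"twist":0},{"grip":0,"travel":[0.2,-0.016,0],"twist":0},{"grip":0,"travel":[0.2,-0.016,0],"twist":0},{"grip":0,"travel":[0.2,-0.016,0],"twist":0}]'
```

```text
time: 3.7
position: [0.4422, 0.0485, 0.054]
tool_rot: [0.999, -0.04, 0.003, 0.0]
ft_force: [0.3, 0.5, 0.3]
grip_width: 0.087
time: 4.1
position: [0.4473, 0.0486, 0.0524]
tool_rot: [0.999, -0.039, 0.0, 0.0]
ft_force: [0.6, 0.0, -0.5]
grip_width: 0.0874
```

```bash
python3 - <<'E'
from h import *
im=camera('top');print(plate(im[:,:,::-1]));cv2.imwrite('pics/t2.png',im[120:340,150:390,::-1]);print(search_frame('plate_top','side')[:1])
E
```

```text
(array([0.5575, 0.181 ], dtype=float32), np.float32(1.5707964), array([205.,  78.]))
[{'at': [0.5137, 0.0611, 0.0451], 'p': 0.56}]
```

```bash
for i in 1; do python3 -m jog '[{"grip":0,"travel":[0.15,-0.012,0],"twist":0},{"grip":0,"travel":[0.15,-0.012,0],"twist":0},{"grip":0,"travel":[0.15,-0.012,0],"twist":0}]';  python3 -m jog '[{"grip":0,"travel":[0.15,-0.012,0],"twist":0},{"grip":0,"travel":[0.15,-0.012,0],"twist":0},{"grip":0,"travel":[0.15,-0.012,0],"twist":0}]'; python3 -m jog '[{"grip":0,"travel":[0.15,-0.012,0],"twist":0},{"grip":0,"travel":[0.15,-0.012,0],"twist":0},{"grip":0,"travel":[0.15,-0.012,0],"twist":0}]'; done
```

```text
time: 4.5
position: [0.4516, 0.0482, 0.0521]
tool_rot: [0.999, -0.039, -0.0, -0.0]
ft_force: [-0.2, 0.5, 0.2]
grip_width: 0.0869
time: 4.8
position: [0.4562, 0.0478, 0.0521]
tool_rot: [0.999, -0.039, -0.0, -0.0]
ft_force: [-1.0, 0.3, -0.6]
grip_width: 0.0869
time: 5.1
position: [0.4607, 0.0475, 0.0522]
tool_rot: [0.999, -0.039, 0.0, -0.0]
ft_force: [-0.8, -1.1, 0.5]
grip_width: 0.0871
```

```bash
python3 - <<'E'
from h import *
snap('side','s2.png',(190,180,370,320),3.5)
E
```

```text
(no output)
```

View pics/s2.png

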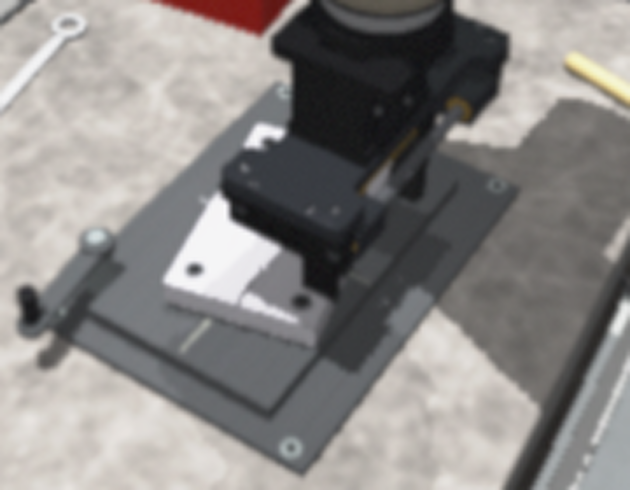

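The left finger is at the plate's +y near corner, around (320,275) in the crop. I'll keep pushing.

```bash
python3 -m jog '[{"grip":0,"travel":[0.15,-0.012,0],"twist":0},{"grip":0,"travel":[0.15,-0.012,0],"twist":0}]';  python3 -m jog '[{"grip":0,"travel":[0.15,-0.012,0],"twist":0},{"grip":0,"travel":[0.15,-0.012,0],"twist":0}]'; python3 -m jog '[{"grip":0,"travel":[0.15,-0.012,0],"twist":0},{"grip":0,"travel":[0.15,-0.012,0],"twist":0}]'; python3 -m jog '[{"grip":0,"travel":[-2,0.16,0],"twist":0},{"grip":0,"travel":[-3,0.2,5],"twist":0},{"grip":0,"travel":[0,0,5],"twist":0},{"grip":0,"travel":[0,-5,3],"twist":0},{"grip":0,"travel":[0,-5,3],"twist":0},{"grip":0,"travel":[0,-5,0],"twist":0},{"grip":0,"travel":[0,-5,0],"twist":0},{"grip":0,"travel":[0,0,0],"twist":0}]'
cat > look.py <<'E'
from h import *
import sys
C=np.array([.51863,.04316]);A=-.0775
im=camera('top')[:,:,::-1]
c,a,s=plate(im,'top',float(sys.argv[1]) if len(sys.argv)>1 else .044)
d=c-C;ex=np.array([np.cos(A),np.sin(A)]);ey=np.array([-ex[1],ex[0]])
print('plate',c.round(4),'nest-rel mm',(1e3*d@ex).round(1),(1e3*d@ey).round(1),'ang',round(a-A,4),s)
cv2.imwrite('pics/last.png',im);print(get_obs()['time'],get_obs()['position'])
E
python3 look.py
```

```text
time: 5.35
position: [0.4636, 0.0473, 0.0521]
tool_rot: [0.999, -0.039, -0.0, -0.0]
ft_force: [-0.3, 0.0, -0.4]
grip_width: 0.0869
time: 5.55
position: [0.4668, 0.047, 0.0522]
tool_rot: [0.999, -0.039, 0.0, 0.0]
ft_force: [-0.4, -0.1, 1.1]
grip_width: 0.087
time: 5.75
position: [0.4697, 0.0468, 0.0521]
tool_rot: [0.999, -0.039, 0.0, -0.0]
ft_force: [1.4, -1.0, 0.5]
grip_width: 0.087
time: 6.55
position: [0.4258, -0.1423, 0.1974]
tool_rot: [0.999, -0.043, 0.002, 0.002]
ft_force: [0.1, 0.1, 0.1]
grip_width: 0.0875
plate [0.5173 0.0461] nest-rel mm -1.6 2.9 ang 0.2235 [ 99.0959549  152.84143066]
6.6 [ 0.42439873 -0.13892668  0.19676434]
```

```bash
python3 - <<'E'
from h import *
A=-.0775;ex=np.array([np.cos(A),np.sin(A)]);ey=np.array([-ex[1],ex[0]])
T=np.array([.4607,.0475])
for o in (43.5,51,58.5):
  for dx in (-9.5,0,9.5):
    print(o,dx,((proj('side',[*(T+ey*o/1e3+ex*dx/1e3),.030])-[190,180])*3.5).round())
c=np.array([.5172,.0461]);a=.2235+A;px=np.array([np.cos(a),np.sin(a)]);py=np.array([-px[1],px[0]])
for s in((-48,75),(48,75),(-48,-75)):
  for z in(.044,.025):print(s,z,((proj('side',[*(c+px*s[0]/1e3+py*s[1]/1e3),z])-[190,180])*3.5).round())
E
```

```text
43.5 -9.5 [334. 317.]
43.5 0 [321. 310.]
43.5 9.5 [307. 303.]
51 -9.5 [328. 325.]
51 0 [314. 318.]
51 9.5 [300. 311.]
58.5 -9.5 [321. 333.]
58.5 0 [307. 326.]
58.5 9.5 [293. 319.]
(-48, 75) 0.044 [311. 324.]
(-48, 75) 0.025 [310. 345.]
(48, 75) 0.044 [158. 278.]
(48, 75) 0.025 [160. 299.]
(-48, -75) 0.044 [390. 155.]
(-48, -75) 0.025 [388. 176.]
```

The plate didn't move. With the jaws open the fingertips are retracted, so the fence passed over the plate. I'll touch off on the bare base to find the real tip height.

```bash
python3 -m jog '[{"grip":0,"travel":[0.1,5,0],"twist":0},{"grip":0,"travel":[0,5,0],"twist":0},{"grip":0,"travel":[0,5,-3],"twist":0},{"grip":0,"travel":[0,3.9,-3],"twist":0},{"grip":0,"travel":[0,0,-4],"twist":0},{"grip":0,"travel":[0,0,-4],"twist":0},{"grip":0,"travel":[0,0,-1],"twist":0},{"grip":0,"travel":[0,0,0],"twist":0}]'; for k in 1 2 ; do python3 -m jog '[{"grip":0,"travel":[0,0,-0.2],"twist":0},{"grip":0,"travel":[0,0,-0.2],"twist":0},{"grip":0,"travel":[0,0,-0.1],"twist":0}]' | grep -E 'pos|force'; done
```

```text
time: 7.4
position: [0.4232, 0.0472, 0.0496]
tool_rot: [0.999, -0.039, -0.002, -0.0]
ft_force: [0.4, 0.2, 0.2]
grip_width: 0.0874
position: [0.4259, 0.0459, 0.0469]
ft_force: [0.3, -0.3, 1.0]
position: [0.425, 0.0461, 0.0408]
ft_force: [-0.3, 0.6, 0.2]
```

```bash
python3 - <<'E'
from h import *
snap('side','s3.png',(210,180,370,320),3.5)
T=get_obs()['position'];print(T)
A=-.0775;ex=np.array([np.cos(A),np.sin(A)]);ey=np.array([-ex[1],ex[0]])
for z in(.015,.025,.035):print(z,((proj('side',[*(T[:2]+ey*.051),z])-[210,180])*3.5).round())
E
```

```text
[0.42486599 0.04612913 0.04063751]
0.015 [298. 356.]
0.025 [299. 345.]
0.035 [300. 335.]
```

View pics/s3.png

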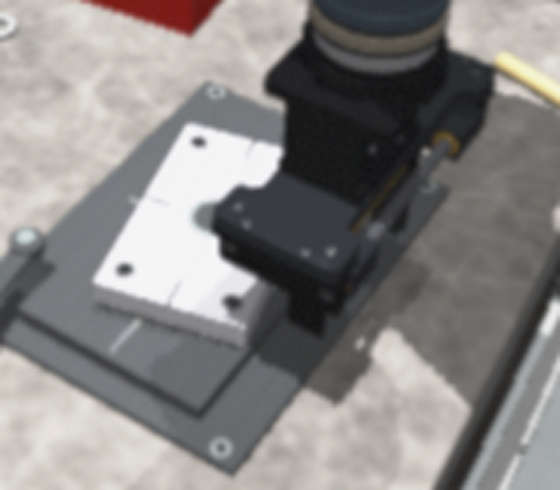

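```bash
python3 -m jog '[{"grip":0,"travel":[0.3,0.4,-0.4],"twist":0},{"grip":0,"travel":[0.5,-0.04,-0.4],"twist":0},{"grip":0,"travel":[0.5,-0.04,-0.1],"twist":0},{"grip":0,"travel":[0.4,-0.03,0],"twist":0},{"grip":0,"travel":[0.2,-0.016,0],"twist":0},{"grip":0,"travel":[0.15,-0.012,0],"twist":0},{"grip":0,"travel":[0.15,-0.012,0],"twist":0},{"grip":0,"travel":[0.15,-0.012,0],"twist":0}]'; for k in 1 2 3; do python3 -m jog '[{"grip":0,"travel":[0.15,-0.012,0],"twist":0},{"grip":0,"travel":[0.15,-0.012,0],"twist":0},{"grip":0,"travel":[0.15,-0.012,0],"twist":0}]' | grep -E 'pos|force'; done
```

```text
time: 8.85
position: [0.4461, 0.0488, 0.0316]
tool_rot: [0.999, -0.039, -0.002, -0.0]
ft_force: [-3.8, -0.3, 2.8]
grip_width: 0.087
position: [0.4521, 0.0486, 0.0316]
ft_force: [-3.4, 1.7, 1.4]
position: [0.4579, 0.0478, 0.0317]
ft_force: [-3.1, 1.5, 0.5]
position: [0.4622, 0.0474, 0.0317]
ft_force: [-2.8, 1.4, 0.1]
```

```bash
for k in 1 2; do python3 -m jog '[{"grip":0,"travel":[0.12,-0.01,0],"twist":0},{"grip":0,"travel":[0.12,-0.01,0],"twist":0},{"grip":0,"travel":[0.12,-0.01,0],"twist":0}]' | grep -E 'pos|force'; done;  python3 -m jog '[{"grip":0,"travel":[-2,0.16,0],"twist":0},{"grip":0,"travel":[-2,0.2,2],"twist":0},{"grip":0,"travel":[0,0,5],"twist":0},{"grip":0,"travel":[0,-5,5],"twist":0},{"grip":0,"travel":[0,-5,3],"twist":0},{"grip":0,"travel":[0,-5,0],"twist":0},{"grip":0,"travel":[0,-5,0],"twist":0},{"grip":0,"travel":[0,0,0],"twist":0}]'; python3 look.py
```

```text
position: [0.4655, 0.0472, 0.0317]
ft_force: [-2.4, 1.6, -0.0]
position: [0.4692, 0.0469, 0.0317]
ft_force: [-2.8, 2.9, 0.2]
time: 11.15
position: [0.4333, -0.1361, 0.1645]
tool_rot: [0.999, -0.044, 0.005, 0.004]
ft_force: [0.5, 1.3, 0.7]
grip_width: 0.0874
plate [0.5328 0.0383] nest-rel mm 14.5 -3.8 ang 0.083 [ 97.37765503 151.06091309]
11.2 [ 0.4316655  -0.1326446   0.16384144]
```

```bash
python3 -m jog '[{"grip":0,"travel":[4.5,4.2,0],"twist":0},{"grip":0,"travel":[4.5,4.2,0],"twist":0},{"grip":0,"travel":[4.5,4.2,0],"twist":0},{"grip":0,"travel":[4,3.7,0],"twist":0},{"grip":0,"travel":[0,0,-4],"twist":0},{"grip":0,"travel":[0,0,-3],"twist":0},{"grip":0,"travel":[0,0,0],"twist":0},{"grip":0,"travel":[0,0,0],"twist":0}]'
```

```text
time: 12.0
position: [0.5755, 0.0094, 0.0928]
tool_rot: [0.999, -0.039, -0.0, -0.0]
ft_force: [1.4, 0.1, 0.9]
grip_width: 0.0868
```

```bash
python3 -m jog '[{"grip":0,"travel":[1.5,0.95,0],"twist":0},{"grip":0,"travel":[1.5,0.95,0],"twist":0},{"grip":0,"travel":[0,0,-2],"twist":0},{"grip":0,"travel":[0,0,-2],"twist":0},{"grip":0,"travel":[0,0,-1.5],"twist":0},{"grip":0,"travel":[0,0,-0.6],"twist":0},{"grip":0,"travel":[0,0,0],"twist":0}]'
```

```text
time: 12.7
position: [0.6055, 0.0274, 0.0319]
tool_rot: [0.999, -0.04, -0.0, -0.0]
ft_force: [-0.5, -0.1, -0.7]
grip_width: 0.0871
```

```bash
python3 -m jog '[{"grip":0,"travel":[-0.4,0.03,0],"twist":0},{"grip":0,"travel":[-0.4,0.03,0],"twist":0},{"grip":0,"travel":[-0.15,0.012,0],"twist":0},{"grip":0,"travel":[-0.15,0.012,0],"twist":0},{"grip":0,"travel":[-0.15,0.012,0],"twist":0},{"grip":0,"travel":[-0.15,0.012,0],"twist":0}]' | grep -E 'pos|force'; for k in 1 2 ; do python3 -m jog '[{"grip":0,"travel":[-0.15,0.012,0],"twist":0},{"grip":0,"travel":[-0.15,0.012,0],"twist":0},{"grip":0,"travel":[-0.15,0.012,0],"twist":0},{"grip":0,"travel":[-0.15,0.012,0],"twist":0}]' | grep -E 'pos|force'; done;  python3 -m jog '[{"grip":0,"travel":[2,-0.16,0],"twist":0},{"grip":0,"travel":[1,0,3],"twist":0},{"grip":0,"travel":[0,0,5],"twist":0},{"grip":0,"travel":[0,-5,5],"twist":0},{"grip":0,"travel":[0,-5,0],"twist":0},{"grip":0,"travel":[0,-5,0],"twist":0},{"grip":0,"travel":[0,-5,0],"twist":0},{"grip":0,"travel":[0,-2,0],"twist":0}]'; python3 look.py
```

```text
position: [0.5933, 0.0281, 0.0325]
ft_force: [2.7, -2.0, 1.5]
position: [0.5859, 0.0289, 0.0321]
ft_force: [3.7, -2.9, 2.3]
position: [0.5796, 0.0299, 0.0319]
ft_force: [5.4, -0.8, 2.5]
time: 14.9
position: [0.6062, -0.1801, 0.1455]
tool_rot: [0.999, -0.041, -0.003, -0.001]
ft_force: [0.5, -0.5, 0.1]
grip_width: 0.0871
plate [0.5935 0.087 ] nest-rel mm 71.3 49.5 ang 0.0775 [133. 266.]
14.95 [ 0.60664069 -0.18182408  0.14550035]
```

```bash
python3 - <<'E'
from h import *
im=cv2.imread('pics/last.png');cv2.imwrite('pics/l3.png',np.vstack([rect('top',im,.044)]))
E
```

```text
(no output)
```

View pics/l3.png

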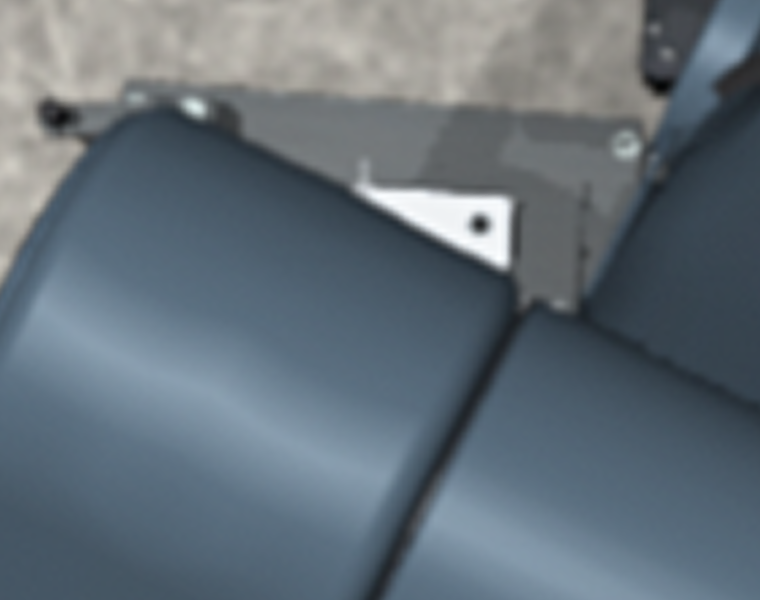

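The elbow hides the plate. Its visible far edge slopes about 0.083, so it is nearly square. I'll clear the view, closing the fingers on the way ready for the y push.

```bash
python3 -m jog '[{"grip":255,"travel":[-4.5,0,0],"twist":0},{"grip":255,"travel":[-4.5,0,0],"twist":0},{"grip":255,"travel":[-4.5,0,0],"twist":0},{"grip":255,"travel":[-4.5,1,0],"twist":0},{"grip":255,"travel":[0,0,0],"twist":0}]' 20; python3 look.py
```

```text
time: 15.45
position: [0.4181, -0.1594, 0.145]
tool_rot: [0.999, -0.04, -0.009, -0.006]
ft_force: [-1.3, -0.2, -0.2]
grip_width: 0.0548
plate [0.5194 0.0427] nest-rel mm 0.8 -0.4 ang -0.003 [151.90202332  99.05744934]
15.5 [ 0.4230746  -0.16238335  0.14585212]
```

```bash
python3 - <<'E'
from h import *
im=camera('side')[:,:,::-1];cv2.imwrite('pics/s4.png',im)
s1=cv2.imread('pics/s1.png');k=dict(c=(.518,.045),half=(.09,.10),mm=.5)
def cen(im,name,z):
    g=rect(name,im,z,**k).min(2);m=(g>150).astype('u1')
    m=cv2.morphologyEx(m,cv2.MORPH_OPEN,np.ones((9,9),'u1'))
    c=max(cv2.findContours(m,0,1)[0],key=cv2.contourArea);r=cv2.minAreaRect(c)
    return w(r[0],**k),np.array(r[1])/2,r[2]
for nm,s,t in(('start',s1,cv2.imread('pics/t1.png')),('now',im,cv2.imread('pics/last.png'))):
    for z in(.044,.039):
        a,b=cen(s,'side',z),cen(t,'top',z);print(nm,z,'side',a[0].round(4),a[1],'top',b[0].round(4),b[1],'diff',(1e3*(a[0]-b[0])).round(1))
cv2.imwrite('pics/s4c.png',cv2.resize(im[190:310,190:350],None,fx=4,fy=4,interpolation=cv2.INTER_CUBIC))
E
```

```text
start 0.044 side [0.5151 0.0469] [ 97.72216034 153.93716431] top [0.5171 0.0461] [ 98.05653381 151.83145142] diff [-2.   0.8]
start 0.039 side [0.5173 0.0429] [ 98.53902435 154.90531921] top [0.5176 0.0462] [ 98.27220917 152.50479126] diff [-0.3 -3.3]
now 0.044 side [0.5158 0.048 ] [153.49624634  98.64923096] top [0.5194 0.0427] [151.90202332  99.05744934] diff [-3.6  5.3]
now 0.039 side [0.5182 0.044 ] [154.53695679  99.70914459] top [0.5201 0.043 ] [152.47285461  99.58184814] diff [-1.8  1. ]
```

View pics/s4c.png

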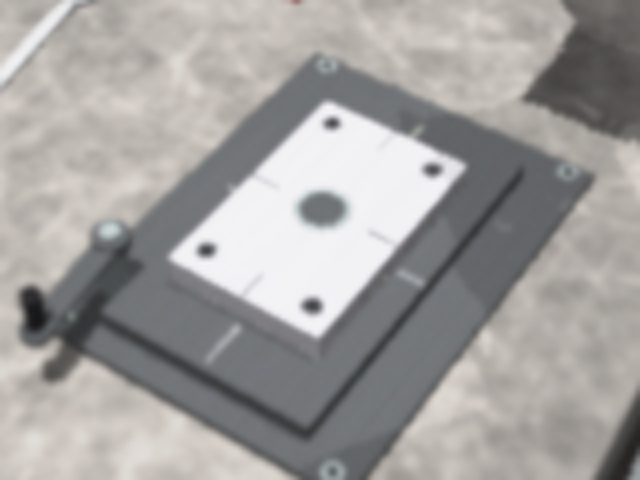

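The side-minus-top difference at z = 0.039 now is (-1.8, 1.0) mm. At the start, at z = 0.044, it was (-2.0, 0.8) mm, so the plate top now sits at 39 mm, which means it is home. The picture agrees: the plate is square and in line with the scribed ticks, with the keeper pin at (32,305). Next I'll locate the keeper pin.

```bash
python3 - <<'E'
from h import *
C=np.array([.51863,.04316]);A=-.0775;ex=np.array([np.cos(A),np.sin(A)]);ey=np.array([-ex[1],ex[0]])
im=cv2.imread('pics/last.png');g=im.max(2)
p0=proj('top',[.607,.195,.065]);print(p0);x,y=p0.round().astype(int)
sub=g[y-9:y+10,x-9:x+10];m=sub<50;yy,xx=np.nonzero(m);pp=np.array([xx.mean()+x-9,yy.mean()+y-9]);print(m.sum(),pp,unproj('top',pp,.066)[:2].round(4))
im=cv2.imread('pics/s4.png');g=im.max(2);sub=g[255:280,185:212];m=sub<45;yy,xx=np.nonzero(m);ps=np.array([xx.mean()+185,yy.mean()+255]);print(m.sum(),ps,yy.min()+255,yy.max()+255,unproj('side',ps,.060)[:2].round(4))
# bolt
for n,f,c in(('top','last',(.607,.122)),('side','s4',(.607,.122))):
    im=cv2.imread(f'pics/{f}.png').min(2);q=proj(n,[*c,.05]).round().astype(int)
    s=im[q[1]-7:q[1]+8,q[0]-7:q[0]+8].astype(float);v=np.clip(s-130,0,None);yy,xx=np.mgrid[0:15,0:15]
    b=np.array([(v*xx).sum(),(v*yy).sum()])/v.sum()+q-7;print(n,v.sum(),b,[unproj(n,b,z)[:2].round(4) for z in(.047,.053)])
PIV=C+78e-3*ex+(.0859)*ey;print('piv',PIV)
for n in('top','side'):print(n,[(np.round(d['at'],4),d['p']) for d in search_frame('keeper_pin',n)[:2]])
E
```

```text
[195.99912213 195.40900385]
8 [199.25 199.  ] [0.5969 0.1859]
23 [198.30434783 268.26086957] 265 271 [0.5955 0.194 ]
top 2153.0 [224.02415235 193.76683697] [array([0.6143, 0.1213]), array([0.6131, 0.1207])]
side 8818.0 [213.75153096 244.05069177] [array([0.6157, 0.1161]), array([0.6118, 0.1205])]
piv [0.60304646 0.12276321]
top [(array([0.6033, 0.1545, 0.0455]), 0.68), (array([0.5197, 0.0446, 0.035 ]), 0.48)]
side [(array([0.5998, 0.1612, 0.0457]), 0.68)]
```

```bash
python3 - <<'E'
from h import *
A=-.0775;piv=np.array([.604,.1225]);ex=np.array([np.cos(A),np.sin(A)]);ey=np.array([-ex[1],ex[0]])
def tcp(a,off):
    r=np.array([-np.sin(a),np.cos(a)]);t=np.array([-np.cos(a),-np.sin(a)]);p=.068*r-off*t
    return piv+p[0]*ex+p[1]*ey
s=tcp(.18,.032);print('start',s.round(4),get_obs()['position'].round(4),get_obs()['grip_width'])
pts=[(.18,.0175)]+[(a,.0175) for a in np.linspace(.18,2.33,25)[1:]]
prev=s
for a,o in pts:
    p=tcp(a,o);print(round(a,3),(100*(p-prev)).round(2),p.round(3));prev=p
E
```

```text
start [0.6289 0.1934] [ 0.4299 -0.1667  0.1471] 0.03900522497060467
0.18 [-1.44 -0.15] [0.614 0.192]
0.27 [-0.63  0.07] [0.608 0.193]
0.359 [-0.63  0.01] [0.602 0.193]
0.449 [-0.63 -0.05] [0.596 0.192]
0.538 [-0.62 -0.1 ] [0.589 0.191]
0.628 [-0.61 -0.16] [0.583 0.19 ]
0.718 [-0.59 -0.21] [0.577 0.187]
0.807 [-0.57 -0.26] [0.572 0.185]
0.897 [-0.54 -0.31] [0.566 0.182]
0.986 [-0.51 -0.36] [0.561 0.178]
1.076 [-0.48 -0.41] [0.556 0.174]
1.165 [-0.44 -0.45] [0.552 0.17 ]
1.255 [-0.4  -0.48] [0.548 0.165]
1.345 [-0.36 -0.52] [0.544 0.16 ]
1.434 [-0.31 -0.55] [0.541 0.154]
1.524 [-0.26 -0.57] [0.539 0.148]
1.613 [-0.2  -0.59] [0.537 0.142]
1.703 [-0.15 -0.61] [0.535 0.136]
1.792 [-0.1  -0.62] [0.534 0.13 ]
1.882 [-0.04 -0.63] [0.534 0.124]
1.972 [ 0.02 -0.63] [0.534 0.117]
2.061 [ 0.07 -0.62] [0.535 0.111]
2.151 [ 0.13 -0.62] [0.536 0.105]
2.24 [ 0.18 -0.6 ] [0.538 0.099]
2.33 [ 0.24 -0.58] [0.54  0.093]
```

```bash
python3 -m jog '[{"grip":255,"travel":[3,4,0],"twist":1.5},{"grip":255,"travel":[3,4,0],"twist":1.5},{"grip":255,"travel":[3,4,0],"twist":1.5},{"grip":255,"travel":[3,4,0],"twist":1.5},{"grip":255,"travel":[3,4,0],"twist":1.5},{"grip":255,"travel":[2.5,4,0],"twist":1.5},{"grip":255,"travel":[2.4,4,0],"twist":1.3},{"grip":255,"travel":[0,0,0],"twist":0}]'; python3 -m jog '[{"grip":255,"travel":[0,4,0],"twist":0},{"grip":255,"travel":[0,4,0],"twist":0},{"grip":255,"travel":[0,0,0],"twist":0},{"grip":255,"travel":[0,0,0],"twist":0}]'
```

```text
time: 16.45
position: [0.6323, 0.119, 0.1469]
tool_rot: [0.999, 0.054, 0.002, -0.001]
ft_force: [-0.2, -0.8, -0.1]
grip_width: 0.0001
time: 16.85
position: [0.6282, 0.1937, 0.1466]
tool_rot: [0.999, 0.052, -0.0, 0.0]
ft_force: [1.3, 0.2, 0.5]
grip_width: 0.0006
```

Now I'll descend to a TCP height of 0.077, which puts the tip at about 0.055, and check before sweeping.

```bash
python3 -m jog '[{"grip":255,"travel":[0,0,-4],"twist":0},{"grip":255,"travel":[0,0,-2],"twist":0},{"grip":255,"travel":[0,0,-1],"twist":0},{"grip":255,"travel":[0,0,0],"twist":0}]'; python3 - <<'E'
from h import *
snap('side','s5.png',(170,180,330,310),4)
E
```

```text
time: 17.25
position: [0.6276, 0.1913, 0.0755]
tool_rot: [0.999, 0.05, -0.002, 0.0]
ft_force: [-0.2, 0.1, -0.1]
grip_width: 0.0003
```

View pics/s5.png

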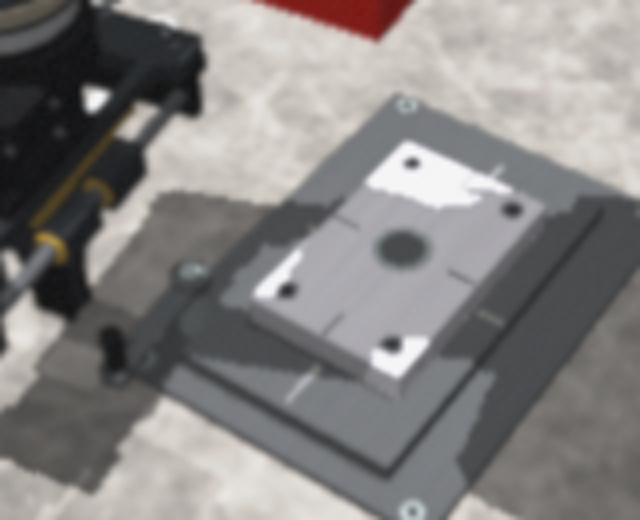

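The finger tip at about (70,310) stands behind the pin at (112,350), clear of the arm. I'll start the sweep.

```bash
python3 -m jog '[{"grip":255,"travel":[-0.7,-0.07,0],"twist":0},{"grip":255,"travel":[-0.7,-0.07,0],"twist":0},{"grip":255,"travel":[-0.63,0.07,0],"twist":5.1},{"grip":255,"travel":[-0.63,0.01,0],"twist":5.1},{"grip":255,"travel":[-0.63,-0.05,0],"twist":5.1},{"grip":255,"travel":[-0.62,-0.1,0],"twist":5.1},{"grip":255,"travel":[-0.61,-0.16,0],"twist":5.1},{"grip":255,"travel":[-0.59,-0.21,0],"twist":5.1}]'; python3 -m jog '[{"grip":255,"travel":[-0.57,-0.26,0],"twist":5.1},{"grip":255,"travel":[-0.54,-0.31,0],"twist":5.1},{"grip":255,"travel":[-0.51,-0.36,0],"twist":5.1},{"grip":255,"travel":[-0.48,-0.41,0],"twist":5.1},{"grip":255,"travel":[-0.44,-0.45,0],"twist":5.1}]'; python3 - <<'E'
from h import *
snap('side','s6.png',(170,180,330,310),4)
E
```

```text
time: 18.1
position: [0.5769, 0.187, 0.0784]
tool_rot: [0.949, 0.314, 0.001, 0.0]
ft_force: [0.5, -0.1, -0.1]
grip_width: 0.0006
time: 18.6
position: [0.5515, 0.169, 0.0784]
tool_rot: [0.857, 0.516, 0.001, 0.0]
ft_force: [-0.3, 0.1, 0.2]
grip_width: 0.0006
```

View pics/s6.png

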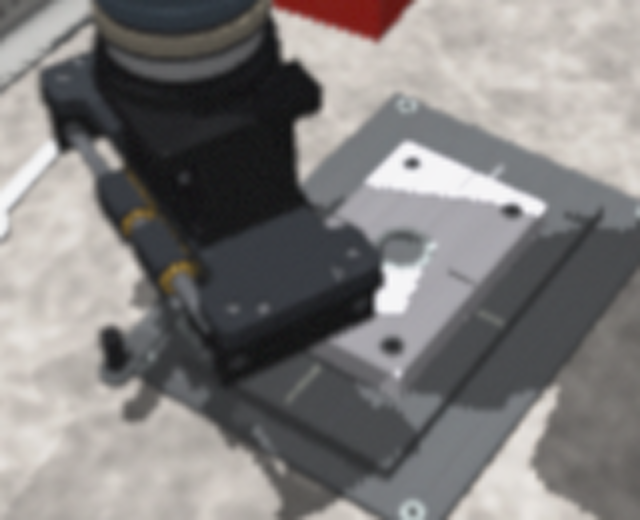

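The finger missed and the pin is still at (112,350). I'll check the geometry.

```bash
python3 - <<'E'
from h import *
f=lambda p:((proj('side',p)-[170,180])*4).round()
print('tip pred s5',[ (z,f([.6276,.1913,z])) for z in(.0535,.065,.0755)])
for p in((.597,.190),(.5955,.194),(.600,.190)):print('pin',p,[f([*p,z]) for z in(.047,.061,.073)])
for p in((.604,.1225),(.607,.1225),(.603,.119)):print('piv',p,[f([*p,z]) for z in(.047,.053)])
im=cv2.imread('pics/s5.png');cv2.imwrite('pics/s5c.png',cv2.resize(im[220:420,0:260],None,fx=3,fy=3))
t=cv2.imread('pics/last.png');cv2.imwrite('pics/tc.png',cv2.resize(t[170:225,175:255],None,fx=10,fy=10,interpolation=cv2.INTER_CUBIC))
E
```

```text
tip pred s5 [(0.0535, array([ 67., 333.])), (0.065, array([ 64., 318.])), (0.0755, array([ 61., 304.]))]
pin (0.597, 0.19) [array([119., 363.]), array([115., 345.]), array([113., 329.])]
pin (0.5955, 0.194) [array([116., 370.]), array([113., 352.]), array([110., 336.])]
pin (0.6, 0.19) [array([114., 361.]), array([111., 343.]), array([108., 327.])]
piv (0.604, 0.1225) [array([186., 272.]), array([185., 264.])]
piv (0.607, 0.1225) [array([181., 270.]), array([180., 262.])]
piv (0.603, 0.119) [array([191., 268.]), array([190., 261.])]
```

View pics/tc.png

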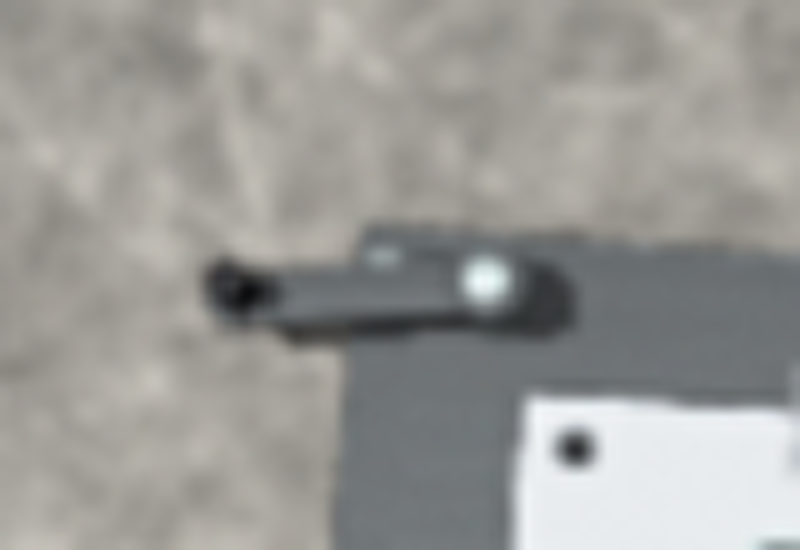

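The lateral geometry agrees: the pivot is near (.603,.122), the pin near (.597,.188), and the finger spanned y .178 to .208. The real tip is therefore shorter than stated, about 6 mm ahead of the TCP, which matches the first miss as well. I'll go back and redo the sweep lower.

```bash
python3 -m jog '[{"grip":255,"travel":[0,0,4],"twist":0},{"grip":255,"travel":[1,0.3,0],"twist":-8},{"grip":255,"travel":[1,0.3,0],"twist":-8},{"grip":255,"travel":[1,0.3,0],"twist":-8},{"grip":255,"travel":[1,0.3,0],"twist":-8},{"grip":255,"travel":[1.5,0.4,0],"twist":-8},{"grip":255,"travel":[1.5,0.4,0],"twist":-8},{"grip":255,"travel":[0.8,0.3,0],"twist":-8}]';python3 -m jog '[{"grip":255,"travel":[0,0,0],"twist":0},{"grip":255,"travel":[0,0,0],"twist":0}]'
```

```text
time: 19.45
position: [0.6313, 0.1924, 0.1183]
tool_rot: [0.999, 0.048, 0.001, -0.0]
ft_force: [-0.3, -0.1, 0.6]
grip_width: 0.0002
time: 19.65
position: [0.6294, 0.192, 0.1176]
tool_rot: [0.999, 0.053, -0.0, 0.0]
ft_force: [-0.7, 0.8, -0.2]
grip_width: 0.0003
```

```bash
python3 -m jog '[{"grip":255,"travel":[0,0,-3],"twist":0},{"grip":255,"travel":[0,0,-1.5],"twist":0},{"grip":255,"travel":[0,0,-0.8],"twist":0},{"grip":255,"travel":[0,0,0],"twist":0}]';python3 -m jog '[{"grip":255,"travel":[-0.7,-0.07,0],"twist":0},{"grip":255,"travel":[-0.7,-0.07,0],"twist":0},{"grip":255,"travel":[-0.63,0.07,0],"twist":5.1},{"grip":255,"travel":[-0.63,0.01,0],"twist":5.1},{"grip":255,"travel":[-0.63,-0.05,0],"twist":5.1}]'; python3 - <<'E'
from h import *
im=camera('side')[180:310,170:330];a=cv2.imread('pics/s5.png')
sm=cv2.resize(im,None,fx=4,fy=4)
g=im.max(2);print('min brightness at old pin spot',g[38:48,24:33].min(),cv2.imread('pics/s4.png')[180:310,170:330].max(2)[38:48,24:33].min())
cv2.imwrite('pics/s7.png',sm[:,:,::-1])
E
```

```text
time: 20.05
position: [0.6285, 0.1917, 0.0628]
tool_rot: [0.999, 0.052, -0.002, 0.0]
ft_force: [0.2, 0.7, 0.8]
grip_width: 0.0004
time: 20.55
position: [0.5973, 0.1912, 0.0653]
tool_rot: [0.983, 0.186, 0.001, -0.0]
ft_force: [1.7, 1.6, -0.2]
grip_width: 0.0004
min brightness at old pin spot 23 175
```

View pics/s7.png

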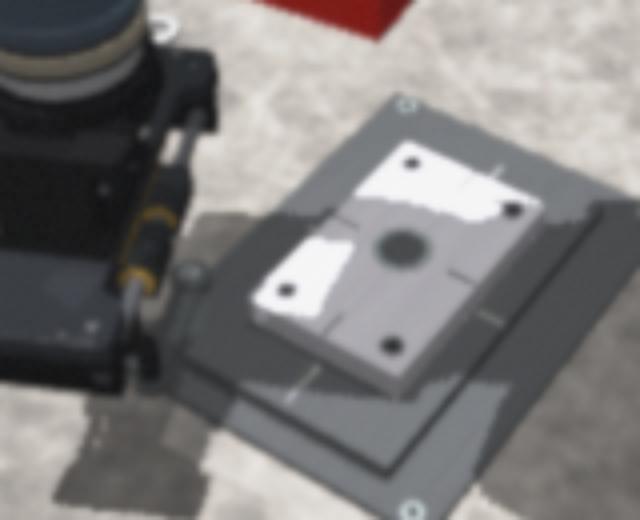

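The pin has moved from (112,350) to about (147,362) with about 2 N of contact, so the push works. I'll continue round.

```bash
python3 -m jog '[{"grip":255,"travel":[-0.62,-0.1,0],"twist":5.1},{"grip":255,"travel":[-0.61,-0.16,0],"twist":5.1},{"grip":255,"travel":[-0.59,-0.21,0],"twist":5.1},{"grip":255,"travel":[-0.57,-0.26,0],"twist":5.1},{"grip":255,"travel":[-0.54,-0.31,0],"twist":5.1},{"grip":255,"travel":[-0.51,-0.36,0],"twist":5.1},{"grip":255,"travel":[-0.48,-0.41,0],"twist":5.1},{"grip":255,"travel":[-0.44,-0.45,0],"twist":5.1}]'; python3 -m jog '[{"grip":255,"travel":[-0.4,-0.48,0],"twist":5.1},{"grip":255,"travel":[-0.36,-0.52,0],"twist":5.1},{"grip":255,"travel":[-0.31,-0.55,0],"twist":5.1},{"grip":255,"travel":[-0.26,-0.57,0],"twist":5.1},{"grip":255,"travel":[-0.2,-0.59,0],"twist":5.1}]'; python3 - <<'E'
from h import *
im=camera('side');cv2.imwrite('pics/s8.png',im[:,:,::-1])
for n in('side','top'):
    if n=='top':camera('top')
    for k in('keeper_pin','keeper'):print(n,k,[(np.round(d['at'],3),round(d['p'],2)) for d in search_frame(k,n)[:2]])
E
```

```text
time: 21.4
position: [0.5531, 0.1687, 0.0651]
tool_rot: [0.857, 0.516, 0.001, -0.0]
ft_force: [-0.5, 0.7, -0.1]
grip_width: 0.0005
time: 21.9
position: [0.538, 0.1413, 0.0651]
tool_rot: [0.722, 0.692, 0.001, 0.0]
ft_force: [0.1, 1.0, 0.5]
grip_width: 0.0005
side keeper_pin [(array([0.582, 0.125, 0.046]), 0.8)]
side keeper [(array([0.584, 0.128, 0.045]), 0.73)]
top keeper_pin []
top keeper []
```

```bash
python3 -m jog '[{"grip":255,"travel":[-0.15,-0.61,0],"twist":5.1},{"grip":255,"travel":[-0.1,-0.62,0],"twist":5.1},{"grip":255,"travel":[-0.04,-0.63,0],"twist":5.1},{"grip":255,"travel":[0.02,-0.63,0],"twist":5.1},{"grip":255,"travel":[0.07,-0.62,0],"twist":5.1}]';python3 -m jog '[{"grip":255,"travel":[0.13,-0.62,0],"twist":5.1},{"grip":255,"travel":[0.09,-0.3,0],"twist":2.5}]';python3 -m jog '[{"grip":255,"travel":[0.09,-0.3,0],"twist":2.5},{"grip":255,"travel":[0.12,-0.29,0],"twist":2.5}]';python3 -m jog '[{"grip":255,"travel":[0.12,-0.29,0],"twist":2.5},{"grip":255,"travel":[0.1,-0.1,0],"twist":0}]'; python3 - <<'E'
from h import *
camera('side')
for k in('keeper_pin','keeper'):print(k,[(np.round(d['at'],3),round(d['p'],2)) for d in search_frame(k,'side')[:2]])
E
```

```text
time: 22.7
position: [0.5364, 0.1104, 0.0643]
tool_rot: [0.551, 0.834, 0.0, 0.0]
ft_force: [1.4, 0.9, -0.3]
grip_width: 0.0006
time: 22.9
position: [0.5387, 0.101, 0.0643]
tool_rot: [0.495, 0.869, 0.0, 0.0]
ft_force: [0.5, 0.9, 1.1]
grip_width: 0.0003
time: 23.1
position: [0.5406, 0.0954, 0.0642]
tool_rot: [0.457, 0.889, 0.0, 0.0]
ft_force: [0.5, 0.6, 1.0]
grip_width: 0.0005
time: 23.3
position: [0.5427, 0.0913, 0.0642]
tool_rot: [0.438, 0.899, 0.0, -0.0]
ft_force: [-0.5, 0.6, 0.1]
grip_width: 0.0006
keeper_pin [(array([0.584, 0.105, 0.043]), 0.77), (array([0.456, 0.106, 0.009]), 0.68)]
keeper [(array([0.581, 0.11 , 0.046]), 0.76)]
```

```bash
for k in 1 2 3; do python3 -m jog '[{"grip":255,"travel":[0.13,-0.15,0],"twist":0}]' | grep -E 'pos|force'; done
```

```text
position: [0.5431, 0.0905, 0.0641]
ft_force: [-2.0, 6.9, 2.2]
position: [0.5432, 0.0902, 0.064]
ft_force: [-3.3, 11.1, 4.0]
position: [0.5432, 0.09, 0.064]
ft_force: [-5.2, 15.6, 6.1]
```

The force rose at the TCP position expected for a ≈ 2.36, so that is the stop. I'll back off, clear the view and check.

```bash
python3 -m jog '[{"grip":255,"travel":[-0.6,0.7,0],"twist":0},{"grip":255,"travel":[-0.6,0.7,0],"twist":0},{"grip":255,"travel":[0,0,5],"twist":0},{"grip":255,"travel":[0,0,5],"twist":0},{"grip":255,"travel":[-4,-4,0],"twist":0},{"grip":255,"travel":[-4,-5,0],"twist":0},{"grip":255,"travel":[-3,-5,0],"twist":0},{"grip":255,"travel":[0,-5,0],"twist":0}]' | grep -E 'time|pos|force'; python3 -m jog '[{"grip":255,"travel":[0,-5,0],"twist":0},{"grip":255,"travel":[0,-5,0],"twist":0},{"grip":255,"travel":[0,0,0],"twist":0},{"grip":255,"travel":[0,0,0],"twist":0}]'; python3 look.py 0.039; python3 - <<'E'
from h import *
im=camera('side')[:,:,::-1];cv2.imwrite('pics/s9.png',im)
a=cv2.resize(im[190:310,190:350],(640,480),interpolation=cv2.INTER_CUBIC)
cv2.imwrite('pics/s9c.png',a)
for n in('side','top'):
  for k in('bearing','drift','torch','tape'):print(n,k,[np.round(d['at'],3) for d in search_frame(k,n)[:1]])
E
```

```text
time: 24.55
position: [0.4371, -0.0658, 0.164]
ft_force: [0.8, 0.2, 0.2]
time: 24.95
position: [0.4419, -0.1679, 0.1641]
tool_rot: [0.439, 0.898, -0.0, -0.0]
ft_force: [-0.3, 0.7, 0.3]
grip_width: 0.0002
plate [0.5198 0.043 ] nest-rel mm 1.2 -0.1 ang -0.0013 [152.52540588  99.1388855 ]
25.0 [ 0.44152594 -0.16640439  0.16393756]
side bearing [array([0.36 , 0.25 , 0.015])]
side drift [array([ 0.366, -0.206,  0.012])]
side torch [array([ 0.6  , -0.306,  0.026])]
side tape []
top bearing []
top drift []
top torch [array([ 0.604, -0.31 ,  0.031])]
top tape []
```

View pics/s9c.png

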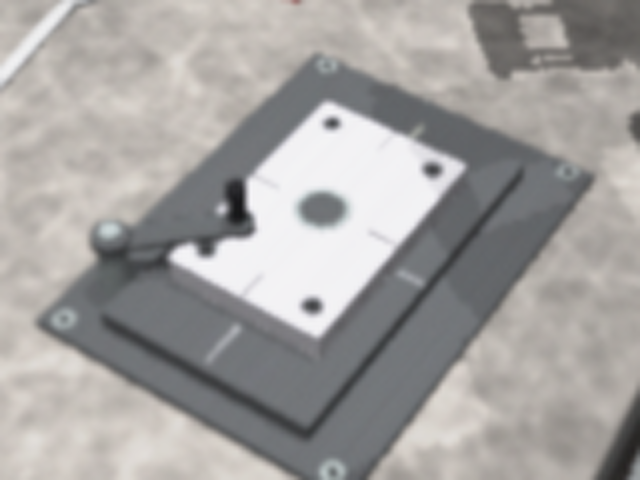

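The arm lies over the plate's +x/+y corner with the pin at (236,205), and the plate is unmoved. One numeric check of the keeper angle before handing in.

```bash
python3 - <<'E'
from h import *
A=-.0775;p=unproj('side',(190+236/4,190+205/4),.060)[:2];b=unproj('side',(190+110/4,190+236/4),.050)[:2]
for piv in(np.array([.603,.122]),b):
    d=p-piv;print(p,piv,'r',np.linalg.norm(d),'a',np.arctan2(-d[0],d[1])-A)
o=get_obs();print(o['time'],o['ft_force'])
hand_in()
E
```

```text
[0.54771404 0.08207902] [0.603 0.122] r 0.0681925320453575 a 2.273689036241481
[0.54771404 0.08207902] [0.59856341 0.12603542] r 0.06721475208858359 a 2.361116028058158
25.45 [-0.41238534  0.62437576 -0.81341376]
the job is handed in; nothing more can be done
```

The plate is home on the slab, the keeper arm is swung to its inner stop, and I handed the job in at about 25 s with the robot clear of everything.

**How it went**
- I used the open fingers as a straight fence. I pushed the plate's near long edge, then its far one, until it was square and its feet dropped into the holes.
- I then pushed the keeper pin round with the closed finger until the force rose at the stop, backed off and moved clear.

**Last checks**
- **Plate position:** it sits 1.2 mm (x) and -0.1 mm (y) from the scribed centre, turned -0.001 rad. This is within measurement error.
- **Plate height:** just before the keeper swing, comparing the two cameras put its top at 39 mm, which is home. The final picture looks the same, but I did not repeat that measurement or measure level directly.
- **Keeper angle:** 2.27 or 2.36 rad, depending on which estimate of the post position I use. Both are above the 2.15 limit.
- **Contact forces:** the highest wrist reading was about 6 N while pushing the plate and 17 N against the keeper stop. The forces were only read at the end of each move call.
- **Other things on the bench:** the bearing, drift and torch were found within a few millimetres of where they started. The networks did not find the tape in the last pictures, so it is unconfirmed, but no move came near it.

**What went wrong:** my first plate push and first keeper sweep both missed. The fingertips reach only about 6 mm ahead of the TCP, not the stated 22 mm. I repeated both lower, and neither miss moved anything.

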